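# Close up the croissant case

## Robot

A 6-joint arm with a two-finger parallel gripper is mounted at the origin on the work surface. World frame = base frame: x ahead of the robot, y to its left, z up, the work surface at z = 0. Lengths are in mm, angles in degrees, forces in N, time in s.
With the tool pointing down it reaches from about 350 to 850 mm from the base axis. Payload 8.1 kg.
Tool frame: the origin (TCP) lies midway between the tips of the shut fingers; the grasp point (between the pads) lies 19 mm behind it; z points along the fingers, y is the line along which they close (so a half turn about z gives the same grasp; the last joint's range is limited). The gripper opens to 85 mm and grips with 20 to 120 N. Pads are 22 mm wide; open, the fingers measure 114 mm over their backs; the gripper's body (76 mm by 85 mm) begins 54 mm behind the grasp point. The pads swing forward as they close: fully open they stand 13 mm farther back than shut.
Start: joints at [70.68, 7.471, 85.268, -0, 87.261, -4.893], TCP at [149.466, 581.09, 231.292] pointing down, gripper open.
Joint ranges: [-169.43, 169.43], [-51.17, 129.36], [1.28, 143.12], [-76.62, 256.62], [0, 156.53], [-152.29, 152.29]. Speed limits (degrees/s): [136.94, 136.94, 159.86, 180, 180, 180].

## Interface

Orientations are given as [roll, pitch, yaw] about the fixed x, y, z axes, in that order (R = Rz(yaw) Ry(pitch) Rx(roll)).
In Python, from bench import sensors, optics, r gives the robot as it stands.
- The arm moves only by the tool apply_moves, never from a script. Its argument "targets" is a list of rows, each a list of 7 numbers: the shift along the tool's x, y, z in mm, then the turn, a rotation vector about the tool's x, y, z in rad, then the closure, from 0 (fully open) to 1 (shut). In form: [[x, y, z, wx, wy, wz, claw], ...]. A call has 1 to 20 rows; each row shifts and turns the commanded pose from where the row before left it, along the tool's axes as they then stand; what a row does not reach is not made up. A row lasts 1/8 s, in which the tool goes at most 62.5 mm and 10.7 degrees, less where a joint would pass 70% of its speed; a pose out of reach is approached as far as the arm can. A call is refused whole if a number of a shift passes 62.5 or a number of a turn 0.188, either way. A call with a gripper value outside its range is refused whole. The fingers move at their own pace and stop on an object; "force" is the grip in N (left out, the last holds). Time passes only in rows, so rows that do not move let the fingers close. It gives the time, the measured TCP pose, the force, the opening and the grip force at its end, in the units of the state.
- sensors.sense(): the state, without advancing time (a new reading comes with each control period).
- optics.snapshot(name): name is "scene" or "top" or "wrist"; returns the picture (480x640x3 uint8, red, green, blue); there is no depth.
- optics.get_calibration(name): a dict with "camera_matrix" (3x3 intrinsics, pixels), "pose" (4x4, takes a point from camera to world coordinates). Camera axes: x right, y down, z forward; pixel columns grow to the right and rows downward; lengths in mm; the calibration is good to about 2 mm. The wrist camera is an equidistant fisheye: a pixel r from the principal point sees the ray r / f radians off the axis. A picture is of the moment at which its call begins: read the wrist's pose just before it. get_calibration takes no time and is no camera call; for the wrist camera it gives the pose at the moment of the call.
- r.hand_in(): hands the job in; it is judged then, once.
The state is a dict: "time": time; "joint_pos": joint angles; "qd": joint speeds; "joint_efforts": joint torques, N m; "tool_pos": TCP position; "tcp_rot": TCP orientation; "ft_force": force on the tool from outside, world axes, zero at the start; "wrist_torque": the same for the moment, N m; "finger_gap": finger opening in mm; "grip_force": force on a finger pad.
Only numpy, scipy, OpenCV 4.12 (cv2) and the standard library are available. Lean on these libraries where they do the work, as an engineer would, in place of code of your own. Each camera call takes 0.05 s, during which the arm holds its last target. There are 200 camera calls.

## Task

Close up the pastry case that holds the croissants: with your fingertips, gently push its tray fully home by the outside of its front panel, then push its clear cover fully shut by the back of the copper ledge. Do not grip the tray or pick anything up; leave the croissants in their tray, and leave the case with the round rolls open as it is and the other things on the counter where they are.

Things in the scene. Friction and masses are not known exactly. Their poses are not given: they have to be found in the camera images.
- croissant_case: the croissant case: low, 200 mm wide, clear sides, black edges, cream closed housing at its rear. Fixed. Origin under the centre of its open-topped bay, on the counter; its front faces its own -x (towards the robot), y to its left, z up. Bay from x -85 to +85 mm, housing from x +85 to +195 mm; 87 mm high without the cover. To be closed.
- croissant_tray (a joint): how far the croissant case's tray is out of its case, m: 0 = fully home against its stop, at most 0.10. It slides level along the case's x (out = -x), friction about 1.5 N plus light damping, stays where it is left
- croissant_cover (a joint): how far the croissant case's sliding cover is open, m: 0 = fully shut against its stop (covering the bay), at most 0.10. It slides level along the case's x (open = +x, backwards over the housing), friction about 1.5 N plus light damping, stays where it is left
- croissant_tray_push (a point): point on the outer face of the croissant tray's flat cream front panel, mid width, 60 mm above the counter; axes as the case. The panel is 200 mm wide, 15 mm thick and reaches from 10 to 85 mm above the counter; the outer face is 100 mm in front of the case's origin when home. The tray behind is 164 x 176 mm, inner floor 13 mm above the counter
- croissant_cover_push (a point): point on the upright rear face (looking to the case's +x) of the copper push ledge on the croissant cover, mid width, 107 mm above the counter, axes as the case; 55 mm in front of the case's origin when shut. Pushed to the case's -x to shut. Ledge 100 mm wide, from 95 to 120 mm above the counter, its front side slopes. Cover: clear pane, black frame, 172 x 196 mm, top at 95 mm
- roll_case: the roll case: low, 200 mm wide, clear sides, black edges, cream closed housing at its rear. Fixed. Origin under the centre of its open-topped bay, on the counter; its front faces its own -x (towards the robot), y to its left, z up. Bay from x -85 to +85 mm, housing from x +85 to +195 mm; 87 mm high without the cover. Stays open as it is.
- roll_tray (a joint): how far the roll case's tray is out of its case, m: 0 = fully home against its stop, at most 0.10. It slides level along the case's x (out = -x), friction about 1.5 N plus light damping, stays where it is left
- roll_cover (a joint): how far the roll case's sliding cover is open, m: 0 = fully shut against its stop (covering the bay), at most 0.10. It slides level along the case's x (open = +x, backwards over the housing), friction about 1.5 N plus light damping, stays where it is left
- roll_tray_push (a point): point on the outer face of the roll tray's flat cream front panel, mid width, 60 mm above the counter; axes as the case. The panel is 200 mm wide, 15 mm thick and reaches from 10 to 85 mm above the counter; the outer face is 100 mm in front of the case's origin when home. The tray behind is 164 x 176 mm, inner floor 13 mm above the counter
- roll_cover_push (a point): point on the upright rear face (looking to the case's +x) of the copper push ledge on the roll cover, mid width, 107 mm above the counter, axes as the case; 55 mm in front of the case's origin when shut. Pushed to the case's -x to shut. Ledge 100 mm wide, from 95 to 120 mm above the counter, its front side slopes. Cover: clear pane, black frame, 172 x 196 mm, top at 95 mm
- croissant1: loose brown croissant, about 82 x 42 x 40 mm, about 45 g, lying in the croissant tray; origin at its underside centre, x along its length
- croissant2: loose brown croissant, about 82 x 42 x 40 mm, about 45 g, lying in the croissant tray; origin at its underside centre, x along its length
- roll1: loose round yellow bread roll, 66 mm across, 41 mm high, about 50 g, lying in the roll tray; origin at its underside centre
- roll2: loose round yellow bread roll, 66 mm across, 41 mm high, about 50 g, lying in the roll tray; origin at its underside centre
- jar: loose jar of nuts with dark wooden lid, 100 mm across, 138 mm high, origin under its centre; bystander
- jar2: loose pinkish jar with dark wooden lid, 88 mm across, 105 mm high, origin under its centre; bystander, in front of a fixed urn 205 mm high at the far right
- mug: loose white mug, 80 mm across, 90 mm high, origin under its centre; bystander, in front of a fixed toaster oven 230 mm high at the far left
- sugar: loose small blue bowl, 70 mm across, 50 mm high, origin under its centre; bystander
- spatula: loose spatula lying flat, 250 mm long, origin at its underside; bystander
Not all that is in view belongs to the job. What is shaped like the croissant1 but black or purple is not meant.

How it is judged:
By the outcome, as a careful person would: the job done as asked, in the order asked, and still so for the second after the job is handed in, with the robot touching nothing.
It also fails if it takes over 51 s, if anything falls off the work surface, if the arm or the gripper's body presses on something with over 40 N, if the wrist force passes 120 N, or if a joint passes its speed limit or range.

## Working session

There is one attempt and no reset: what is moved stays moved. The work goes in short steps, Python scripts to look and compute and a tool call to move; the robot and the scene stay as the last step left them, time stands still between calls to the robot, and variables do not carry over. Pictures are saved under pics/ and viewed, at most 10 in all, crops included, and the job is handed in when it is done.

Besides the shell and the picture viewer there is one more tool, called after "Emit:" as a command line: name --pt "numbers of a row" for each row, then --argument value for the rest. apply_moves: Moves the arm, as the interface text tells. Its arguments: {"type":"object","properties":{"targets":{"type":"array"},"force":{"type":"number"}},"required":["targets"]}

```bash
mkdir -p pics; python3 - <<'E'
from bench import sensors, optics, r
import cv2, json
for n in("scene","top"):
    im=optics.snapshot(n); cv2.imwrite(f"pics/{n}0.png",im[:,:,::-1])
    c=optics.get_calibration(n); print(n,c)
s=sensors.sense(); print(s)
E
```

```text
scene {'camera_matrix': array([[442.42893126,   0.        , 324.4197427 ],
       [  0.        , 442.42893126, 241.61412874],
       [  0.        ,   0.        ,   1.        ]]), 'pose': array([[-5.61214760e-01,  6.53471285e-01, -5.07950069e-01,
         9.13529245e+02],
       [ 8.27619984e-01,  4.36307929e-01, -3.53101334e-01,
         3.02619038e+02],
       [-9.11894004e-03, -6.18555309e-01, -7.85688345e-01,
         8.53611785e+02],
       [ 0.00000000e+00,  0.00000000e+00,  0.00000000e+00,
         1.00000000e+00]])}
top {'camera_matrix': array([[599.86661749,   0.        , 320.40997239],
       [  0.        , 599.86661749, 232.20883124],
       [  0.        ,   0.        ,   1.        ]]), 'pose': array([[ 2.24874553e-02, -9.90730104e-01,  1.33970804e-01,
         2.39720715e+02],
       [-9.99720711e-01, -2.32581528e-02, -4.19029561e-03,
        -4.65890731e+01],
       [ 7.26736543e-03, -1.33839158e-01, -9.90976420e-01,
         1.44007417e+03],
       [ 0.00000000e+00,  0.00000000e+00,  0.00000000e+00,
         1.00000000e+00]])}
{'time': 0.1, 'joint_pos': array([ 7.06793752e+01,  7.50931771e+00,  8.53227783e+01,  1.25626569e-03,
        8.72608785e+01, -4.89151934e+00]), 'qd': array([-0.00402267, -0.11362408, -0.13876428,  0.0060851 , -0.00994741,
       -0.0861802 ]), 'joint_efforts': array([ 2.78691732e-04, -5.70949030e+01, -5.01942623e+01, -2.27112687e-04,
        8.15882406e-03, -1.25097245e-05]), 'tool_pos': array([149.30345793, 580.62739803, 230.3670837 ]), 'tcp_rot': array([-1.79907471e+02, -9.17804647e-03,  1.65570826e+02]), 'ft_force': array([-0.2152151 ,  0.65650092, -0.32132725]), 'wrist_torque': array([ 0.00283149, -0.03530129, -0.04778087]), 'grip_force': 0.0, 'finger_gap': 85.56548765278704}
```

View pics/scene0.png

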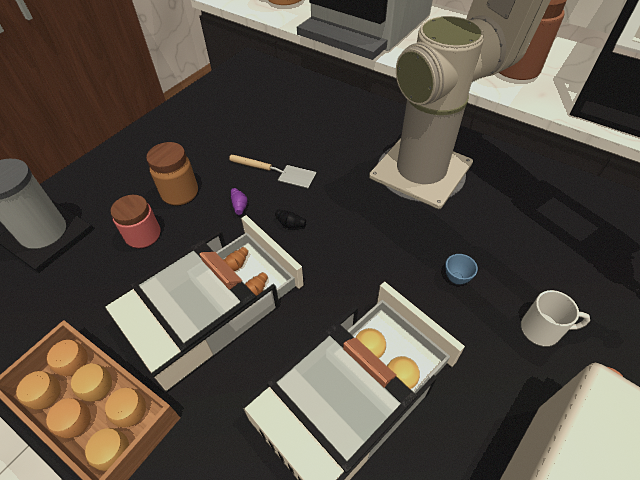

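View pics/top0.png

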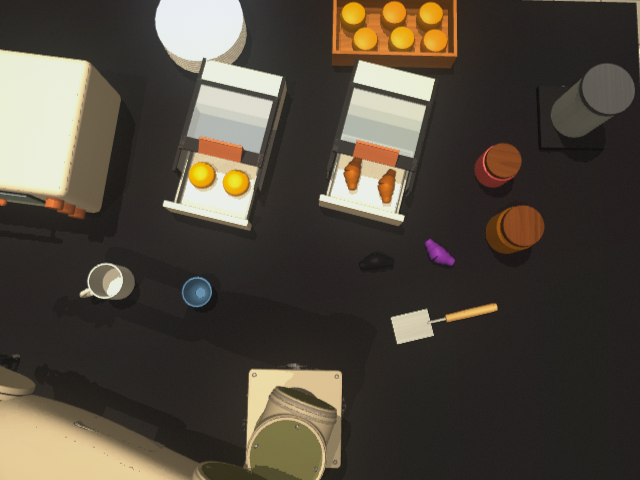

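The top picture shows two cases. The left one holds round yellow rolls at (202,174) and (236,182). The right one holds brown croissants at (353,173) and (387,185), with its tray panel at about (320–405, 195–222) and its copper ledge at (376,153). The black (376,262) and purple (440,252) lookalikes lie loose on the counter, so the right-hand case is the one meant. I'll confirm that in one enlarged crop.

```bash
python3 - <<'E'
import cv2
im=cv2.imread("pics/top0.png")[55:230,305:445]
cv2.imwrite("pics/crop1.png",cv2.resize(im,None,fx=3.4,fy=3.4,interpolation=cv2.INTER_CUBIC))
im=cv2.imread("pics/scene0.png")[180:390,95:315]
cv2.imwrite("pics/crop2.png",cv2.resize(im,None,fx=2.8,fy=2.8,interpolation=cv2.INTER_CUBIC))
E
```

```text
(no output)
```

View pics/crop1.png

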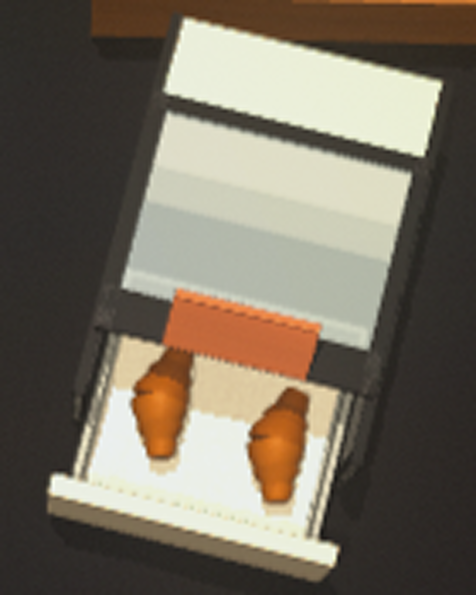

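View pics/crop2.png

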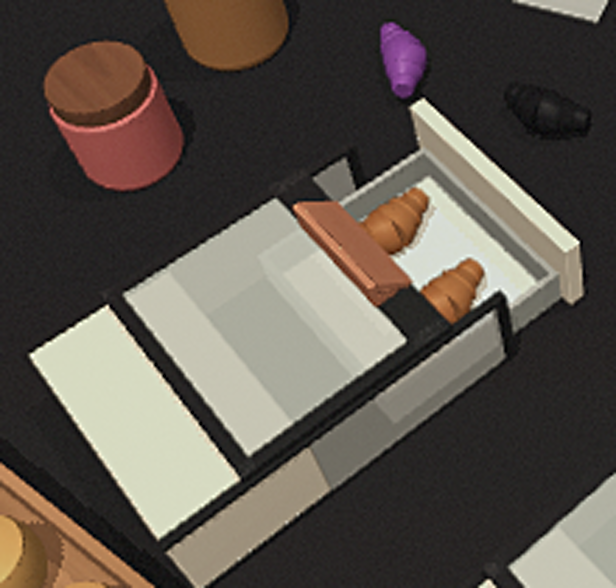

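Confirmed: the brown croissants are in the right-hand case. Its tray panel runs (52,474)–(338,547) in the top crop, the ledge's top rear edge runs (177,290)–(321,324), and the housing's rear edge runs (181,17)–(442,82). Next I'll fit the case pose and both joints from these points.

```bash
cat > fit.py <<'E'
import numpy as np
from bench import sensors, optics
from scipy.optimize import least_squares
C={n:optics.get_calibration(n) for n in("top","scene")}
crop=lambda p,f,o:(np.array(p)+.5)/f-.5+np.array(o)
T=lambda p:("top",crop(p,3.4,(305,55))); S=lambda p:("scene",crop(p,2.8,(95,180)))
# obs, function(q,c,w)->case point ; w = half-width of visible cream top
obs=[(T((52,474)),lambda q,c,w:(-85-q,100,85)),(T((338,547)),lambda q,c,w:(-85-q,-100,85)),
(T((181,17)),lambda q,c,w:(195,w,87)),(T((442,82)),lambda q,c,w:(195,-w,87)),
(T((177,290)),lambda q,c,w:(-55+c,50,120)),(T((321,324)),lambda q,c,w:(-55+c,-50,120)),
(S((423,99)),lambda q,c,w:(-100-q,-100,85)),(S((580,240)),lambda q,c,w:(-100-q,100,85)),
(S((32,355)),lambda q,c,w:(195,-w,87)),(S((160,540)),lambda q,c,w:(195,w,87))]
def proj(n,P):
    M=C[n]["pose"]; p=M[:3,:3].T@(P-M[:3,3]); u=C[n]["camera_matrix"]@p; return u[:2]/u[2]
def world(v,pc):
    a=v[2]; return np.array([v[0]+np.cos(a)*pc[0]-np.sin(a)*pc[1],v[1]+np.sin(a)*pc[0]+np.cos(a)*pc[1],pc[2]])
def res(v): return np.concatenate([proj(n,world(v,f(*v[3:])))-p for (n,p),f in obs])
s=least_squares(res,[600,-180,-.2,60,60,95],x_scale=[100,100,.1,50,50,10],loss="soft_l1"); v=s.x
print("x y",v[:2].round(1),"yaw",np.degrees(v[2]).round(2),"tray,cover,w",v[3:].round(1)); print(res(v).reshape(-1,2).round(1).tolist())
print("tray push",world(v,(-100-v[3],0,60)).round(1),"home",world(v,(-100,0,60)).round(1))
print("cover push",world(v,(-55+v[4],0,107)).round(1),"shut",world(v,(-55,0,107)).round(1))
E
python3 fit.py
```

```text
x y [ 626.  -178.3] yaw -13.06 tray,cover,w [55.8 49.9 92.9]
[[-0.1, -0.0], [0.4, -0.1], [0.0, 0.1], [-0.4, -0.2], [-0.6, -0.4], [-0.1, 0.3], [-0.0, -0.6], [0.2, 0.4], [-0.8, -0.4], [0.2, -0.3]]
tray push [ 474.3 -143.1   60. ] home [ 528.6 -155.7   60. ]
cover push [ 621.  -177.1  107. ] shut [ 572.4 -165.9  107. ]
```

Emit:
apply_moves --pt "-10 -12 0 0 0 -0.024 1" --pt "-20 -23 0 0 0 0 1" --pt "-30 -34 0 0 0 0 1" --pt "-30 -34 0 0 0 0 1" --pt "-30 -34 0 0 0 0 1" --pt "-30 -34 0 0 0 0 1" --pt "-30 -34 0 0 0 0 1" --pt "-30 -34 0 0 0 0 1" --pt "-22 -40 0 0 0 0 1" --pt "-22 -40 0 0 0 0 1" --pt "-22 -40 0 0 0 0 1" --pt "-22 -40 0 0 0 0 1" --pt "-22 -40 0 0 0 0 1" --pt "-22 -40 0 0 0 0 1" --pt "-22 -40 0 0 0 0 1" --pt "-22 -40 0 0 0 0 1" --pt "-22 -40 0 0 0 0 1" --pt "-14 -22 0 0 0 0 1" --pt "-6 -11 0 0 0 0 1" --pt "0 0 0 0 0 0 1"

```text
time: 2.6
tool_pos: [423.1, -131.4, 231.0]
tcp_rot: [180.0, -0.1, 166.9]
ft_force: [0.4, -0.5, 0.0]
finger_gap: 0.2
grip_force: 0.0
```

Emit:
apply_moves --pt "0 0 15 0 0 0 1" --pt "0 0 30 0 0 0 1" --pt "0 0 40 0 0 0 1" --pt "0 0 40 0 0 0 1" --pt "0 0 35 0 0 0 1" --pt "0 0 18 0 0 0 1" --pt "0 0 8 0 0 0 1" --pt "0 0 0 0 0 0 1" --pt "0 0 0 0 0 0 1"

```text
time: 3.72
tool_pos: [424.0, -131.5, 46.2]
tcp_rot: [-180.0, 0.1, 167.0]
ft_force: [-0.5, -0.8, 0.7]
finger_gap: -0.0
grip_force: 0.0
```

```bash
python3 - <<'E'
from bench import optics
import cv2
im=optics.snapshot("scene")[150:400,70:400]; cv2.imwrite("pics/s2.png",cv2.resize(im,None,fx=2,fy=2,interpolation=cv2.INTER_CUBIC)[:,:,::-1])
E
```

```text
(no output)
```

View pics/s2.png

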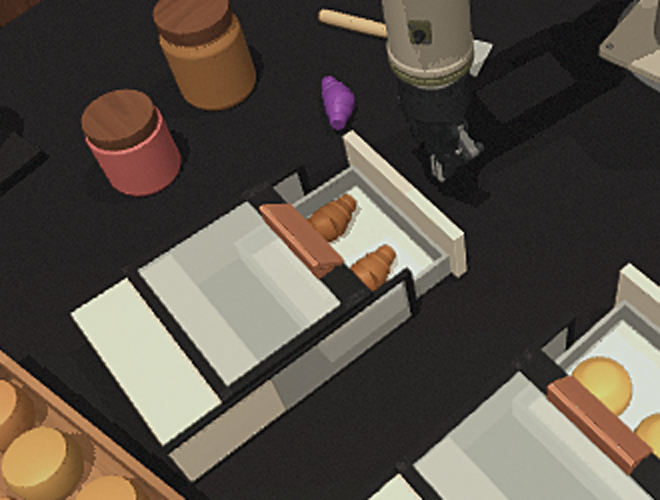

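The fingers, at about (450,165), are in front of the middle of the croissant tray's panel and clear of the lookalikes. I'll push gently.

Emit:
apply_moves --pt "-10 0 0 0 0 0 1" --pt "-12 0 0 0 0 0 1" --pt "-8 0 0 0 0 0 1" --pt "-3 0 0 0 0 0 1" --pt "-3 0 0 0 0 0 1" --pt "-3 0 0 0 0 0 1" --pt "-3 0 0 0 0 0 1" --pt "-4 0 0 0 0 0 1" --pt "-5 0 0 0 0 0 1" --pt "-5 0 0 0 0 0 1" --pt "-5 0 0 0 0 0 1" --pt "-5 0 0 0 0 0 1" --pt "-5 0 0 0 0 0 1" --pt "-5 0 0 0 0 0 1" --pt "-5 0 0 0 0 0 1" --pt "-4 0 0 0 0 0 1" --pt "-3 0 0 0 0 0 1" --pt "0 0 0 0 0 0 1"

```text
time: 6.02
tool_pos: [509.6, -151.4, 45.5]
tcp_rot: [-180.0, 0.0, 167.0]
ft_force: [-0.1, -0.3, -0.1]
finger_gap: -0.3
grip_force: 0.0
```

Emit:
apply_moves --pt "-2 0 0 0 0 0 1" --pt "-2 0 0 0 0 0 1" --pt "-1 0 0 0 0 0 1" --pt "-1 0 0 0 0 0 1"

```text
time: 6.52
tool_pos: [515.0, -152.6, 45.3]
tcp_rot: [180.0, 0.0, 166.9]
ft_force: [-2.4, -0.5, 1.0]
finger_gap: -0.2
grip_force: 0.0
```

```bash
python3 - <<'E'
from bench import optics
import cv2
im=optics.snapshot("scene")[150:400,70:400]; cv2.imwrite("pics/s3.png",cv2.resize(im,None,fx=2,fy=2,interpolation=cv2.INTER_CUBIC)[:,:,::-1])
E
```

```text
(no output)
```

View pics/s3.png

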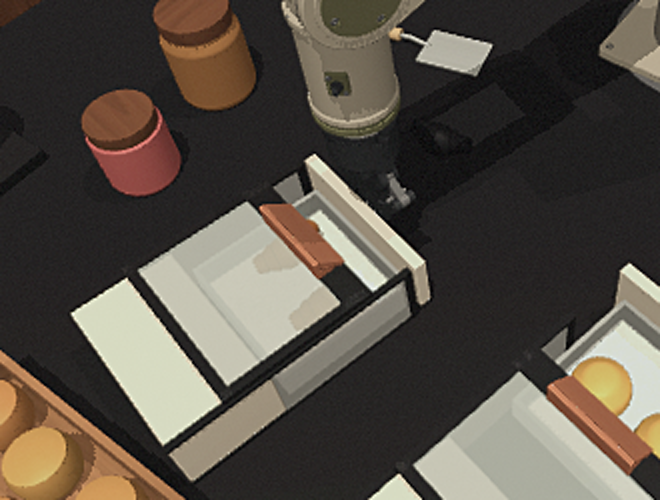

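The tray is nearly home, with the panel close to the case front near (415,275) and the croissants moving along under the cover. I'll creep in to the stop.

Emit:
apply_moves --pt "-1 0 0 0 0 0 1" --pt "-1 0 0 0 0 0 1"

```text
time: 6.82
tool_pos: [516.9, -153.1, 45.3]
tcp_rot: [-180.0, -0.0, 167.0]
ft_force: [-1.8, -0.0, 0.2]
finger_gap: 0.1
grip_force: 0.0
```

Emit:
apply_moves --pt "-0.7 0 0 0 0 0 1" --pt "-0.7 0 0 0 0 0 1"

```text
time: 7.08
tool_pos: [518.2, -153.4, 45.3]
tcp_rot: [-180.0, -0.0, 166.9]
ft_force: [-1.0, 0.7, -0.7]
finger_gap: -0.1
grip_force: 0.0
```

Emit:
apply_moves --pt "-0.7 0 0 0 0 0 1" --pt "0 0 0 0 0 0 1"

```text
time: 7.32
tool_pos: [519.0, -153.6, 45.3]
tcp_rot: [-180.0, 0.0, 167.0]
ft_force: [-1.0, -0.7, 0.2]
finger_gap: 0.0
grip_force: 0.0
```

Emit:
apply_moves --pt "-1 0 0 0 0 0 1" --pt "-0.5 0 0 0 0 0 1"

```text
time: 7.58
tool_pos: [519.2, -153.5, 44.8]
tcp_rot: [180.0, -0.2, 166.9]
ft_force: [-8.0, 1.5, 3.6]
finger_gap: -0.2
grip_force: 0.0
```

Emit:
apply_moves --pt "-0.7 0 0 0 0 0 1" --pt "-0.5 0 0 0 0 0 1"

```text
time: 7.82
tool_pos: [519.1, -153.4, 44.3]
tcp_rot: [180.0, -0.3, 166.9]
ft_force: [-12.5, 3.5, 4.1]
finger_gap: 0.1
grip_force: 0.0
```

Emit:
apply_moves --pt "-0.5 0 0 0 0 0 1" --pt "-0.5 0 0 0 0 0 1"

```text
time: 8.07
tool_pos: [519.1, -153.4, 43.9]
tcp_rot: [180.0, -0.4, 166.9]
ft_force: [-16.5, 3.3, 3.5]
finger_gap: 0.1
grip_force: 0.0
```

The force rose to about 17 N with no further motion, so the tray is against its stop. Now I'll back off, lift and go over to behind the ledge.

Emit:
apply_moves --pt "3 0 0 0 0 0 1" --pt "8 0 0 0 0 0 1" --pt "14 0 0 0 0 0 1" --pt "0 0 -15 0 0 0 1" --pt "0 0 -30 0 0 0 1" --pt "0 0 -35 0 0 0 1" --pt "0 0 -35 0 0 0 1" --pt "0 0 -25 0 0 0 1" --pt "0 0 -10 0 0 0 1" --pt "-15 0 0 0 0 0 1" --pt "-30 0 0 0 0 0 1" --pt "-30 0 0 0 0 0 1" --pt "-30 0 0 0 0 0 1" --pt "-30 0 0 0 0 0 1" --pt "-20 0 0 0 0 0 1" --pt "-10 0 0 0 0 0 1" --pt "-5 0 0 0 0 0 1" --pt "0 0 0 0 0 0 1" --pt "0 0 0 0 0 0 1"

```text
time: 10.45
tool_pos: [663.4, -187.1, 195.5]
tcp_rot: [-180.0, -0.0, 166.9]
ft_force: [0.4, -0.3, 0.6]
finger_gap: -0.2
grip_force: 0.0
```

```bash
python3 - <<'E'
from bench import optics,sensors
import cv2,numpy as np
im=optics.snapshot("scene")[150:400,70:400]; cv2.imwrite("pics/s4.png",cv2.resize(im,None,fx=2,fy=2,interpolation=cv2.INTER_CUBIC)[:,:,::-1])
p=sensors.sense()["tool_pos"]; a=np.radians(-13.06); d=p[:2]-[626,-178.3]
print(p, d@[np.cos(a),np.sin(a)], d@[-np.sin(a),np.cos(a)])
E
```

```text
[ 663.40985689 -187.05536958  195.52767667] 38.42067426702621 -0.07534928861627144
```

View pics/s4.png

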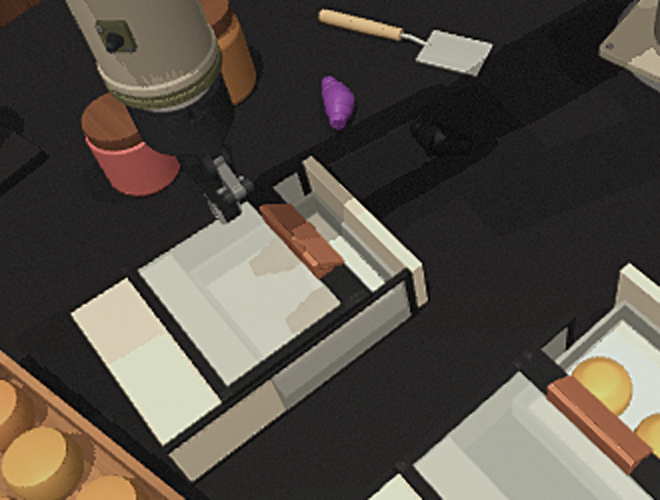

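The tray sits flush at the front, near (420,290), and the cover is still open. The gripper is above the pane, behind the ledge at (300,235). I'll descend to about 8 mm above the pane, then push the ledge forward.

Emit:
apply_moves --pt "0 0 12 0 0 0 1" --pt "0 0 25 0 0 0 1" --pt "0 0 25 0 0 0 1" --pt "0 0 15 0 0 0 1" --pt "0 0 8 0 0 0 1" --pt "0 0 5 0 0 0 1" --pt "0 0 2 0 0 0 1" --pt "0 0 0 0 0 0 1"

```text
time: 11.5
tool_pos: [664.1, -187.2, 103.9]
tcp_rot: [-180.0, 0.1, 167.0]
ft_force: [0.2, 0.4, 0.5]
finger_gap: 0.1
grip_force: 0.0
```

Emit:
apply_moves --pt "5 0 0 0 0 0 1" --pt "8 0 0 0 0 0 1" --pt "7 0 0 0 0 0 1" --pt "4 0 0 0 0 0 1" --pt "3 0 0 0 0 0 1" --pt "3 0 0 0 0 0 1" --pt "3 0 0 0 0 0 1" --pt "3 0 0 0 0 0 1" --pt "3 0 0 0 0 0 1" --pt "4 0 0 0 0 0 1"

```text
time: 12.75
tool_pos: [621.8, -177.4, 103.3]
tcp_rot: [180.0, 0.0, 167.0]
ft_force: [0.6, -0.6, -0.4]
finger_gap: -0.3
grip_force: 0.8
```

Emit:
apply_moves --pt "4 0 0 0 0 0 1" --pt "4 0 0 0 0 0 1" --pt "4 0 0 0 0 0 1" --pt "4 0 0 0 0 0 1" --pt "4 0 0 0 0 0 1" --pt "4 0 0 0 0 0 1" --pt "4 0 0 0 0 0 1" --pt "3 0 0 0 0 0 1" --pt "2 0 0 0 0 0 1"

```text
time: 13.88
tool_pos: [589.5, -169.9, 103.3]
tcp_rot: [-180.0, -0.0, 166.9]
ft_force: [1.7, 0.2, 0.5]
finger_gap: -0.0
grip_force: 0.8
```

Emit:
apply_moves --pt "1 0 0 0 0 0 1" --pt "1 0 0 0 0 0 1"

```text
time: 14.12
tool_pos: [587.8, -169.5, 103.3]
tcp_rot: [-180.0, 0.0, 167.0]
ft_force: [1.8, 0.6, -0.3]
finger_gap: 0.1
grip_force: 0.8
```

Emit:
apply_moves --pt "1 0 0 0 0 0 1" --pt "1 0 0 0 0 0 1"

```text
time: 14.38
tool_pos: [585.9, -169.1, 103.4]
tcp_rot: [180.0, 0.0, 166.9]
ft_force: [2.0, 1.3, 0.6]
finger_gap: 0.1
grip_force: 0.8
```

Emit:
apply_moves --pt "1 0 0 0 0 0 1" --pt "0.7 0 0 0 0 0 1"

```text
time: 14.62
tool_pos: [585.4, -169.0, 103.4]
tcp_rot: [-180.0, 0.2, 166.9]
ft_force: [11.1, -1.5, -5.6]
finger_gap: -0.1
grip_force: 5.3
```

Emit:
apply_moves --pt "0.7 0 0 0 0 0 1" --pt "0.7 0 0 0 0 0 1"

```text
time: 14.88
tool_pos: [585.4, -169.0, 103.6]
tcp_rot: [-180.0, 0.3, 166.9]
ft_force: [18.3, -3.2, -11.4]
finger_gap: 0.0
grip_force: 9.0
```

Emit:
apply_moves --pt "0.7 0 0 0 0 0 1" --pt "0.7 0 0 0 0 0 1"

```text
time: 15.12
tool_pos: [585.3, -169.0, 103.6]
tcp_rot: [-180.0, 0.5, 166.9]
ft_force: [25.8, -5.6, -16.2]
finger_gap: 0.0
grip_force: 12.8
```

Force rose sharply with no further motion. The tray and cover contacts also agree with each other (pad half-width 11.5 mm, pose offset 1.8 mm), so the cover is shut. I'll back off, lift and check.

Emit:
apply_moves --pt "-3 0 0 0 0 0 1" --pt "-8 0 0 0 0 0 1" --pt "-10 0 0 0 0 0 1" --pt "0 0 -15 0 0 0 1" --pt "0 0 -30 0 0 0 1" --pt "0 0 -40 0 0 0 1" --pt "0 0 -30 0 0 0 1" --pt "0 0 -15 0 0 0 1" --pt "-20 0 0 0 0 0 1" --pt "-30 0 0 0 0 0 1" --pt "-30 0 0 0 0 0 1" --pt "-15 0 0 0 0 0 1" --pt "0 0 0 0 0 0 1" --pt "0 0 0 0 0 0 1"

```text
time: 16.88
tool_pos: [693.8, -194.1, 232.8]
tcp_rot: [180.0, -0.1, 166.9]
ft_force: [0.1, -0.6, -0.3]
finger_gap: -0.0
grip_force: 0.0
```

```bash
python3 - <<'E'
from bench import optics
import cv2,numpy as np
a=optics.snapshot("scene")[150:400,70:400]; cv2.imwrite("pics/s5.png",cv2.resize(a,None,fx=2,fy=2,interpolation=cv2.INTER_CUBIC)[:,:,::-1])
E
```

```text
(no output)
```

View pics/s5.png

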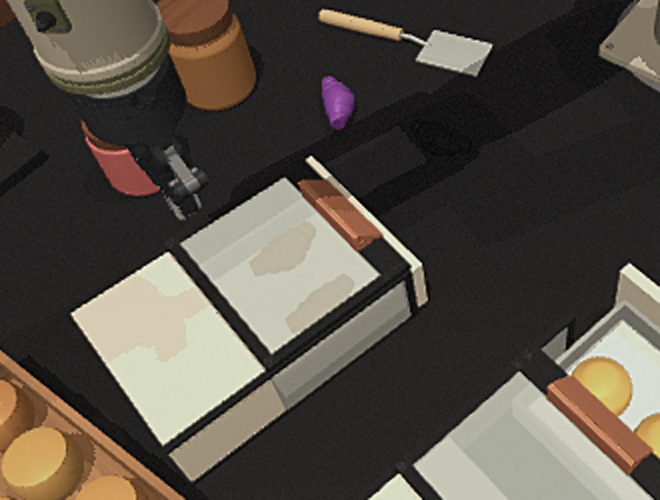

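The cover is fully shut over the croissants, its front frame meeting the panel near (405,262). The panel is where it was before, at (425,300), and the roll case, jars, spatula and lookalikes are undisturbed. Handing in.

```bash
python3 -c "
from bench import r
print(r.hand_in())"
```

```text
the job is handed in; nothing more can be done
None
```

I pushed the croissant tray home against its stop, then the cover shut against its stop; in the last picture the roll case and the other things in view look unmoved, and the job was handed in about 17 s into the 51 s limit.

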